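# Set the blue objective out in the cleaning cup

## Task

Take the microscope objective with the blue band out of the compartmented tray and stand it upright, foot down, on the floor of the black cup on the cleaning stand. Set it down rather than dropping it, let go of it, and leave the yellow and red objectives standing where they are in the tray.

Things in the scene. Friction and masses are not known exactly. Their poses are not given: they have to be found in the camera images.
- objective_blue: microscope objective with a blue band, to be moved: round steel barrel standing loose in a tray, 62 mm tall, about 0.11 kg. Straight 28 mm cylinder from 8 to 52 mm above its underside (band 40 to 52 mm), brass foot of 26 mm below, blue cone and narrow nose above. Origin: centre of its underside; z up the barrel, x and y mean nothing. Grip across the barrel about 45 mm above the underside, over the tray walls.
- objective_yellow: same objective with a yellow band, to be left alone. Origin: centre of its underside, z up. All three stand foot down in a white fixed tray, 140 x 285 mm, floor 5 mm above the bench, walls and dividers 5 mm thick, their tops 25 mm above the bench.
- objective_red: same objective with a red band, to be left alone. Origin: centre of its underside, z up. The tray has three compartments of about 130 x 88 mm in a row running left to right (turned up to 15 degrees), 93 mm apart, one objective in each, in any order, up to 20 mm off the middle along the 130 mm and 8 mm along the 88 mm.
- cup_floor (a point): centre of the inner floor of the black open cup, fixed in the middle of a square aluminium base plate (110 x 110 x 6 mm, fixed to the bench). Cup: inner diameter 50 mm, outer 58 mm, round; this floor lies 10 mm above the bench and the rim 18 mm above this floor (28 mm above the bench). z up. It stands on the other side of the bench from the tray.
Not all that is in view belongs to the job. Leave any purple look-alike of the objective_blue alone.

How it is judged:
At the end, for the whole second after the job is handed in: The blue objective rests released, foot down in the cup: underside within 5 mm of the cup floor's height and 16 mm of its centre, upright within 0.17 rad (10 degrees); the yellow and red ones are within 25 mm of their starts and upright within 0.3 rad (horizontal distance between objective_blue and cup_floor below 0.016 m and z of objective_blue in the frame of cup_floor between -0.005 and 0.005 m and angle between objective_blue's own z axis and vertical below 0.17 rad and linear speed of objective_blue below 0.02 m/s and not (distance of any of objective_yellow, objective_red from where it was at the start of the episode above 0.025 m or angle between any of objective_yellow, objective_red's own z axis and vertical above 0.3 rad)); the robot touches nothing.
It fails at once if the blue objective is let go over the cup with its underside more than 15 mm above the cup's floor (horizontal distance between objective_blue and cup_floor below 0.05 m and z of objective_blue in the frame of cup_floor above 0.015 m and contact force between objective_blue and the fingers below 0.05 N).
It fails at once if the yellow objective is moved more than 25 mm or tipped more than 0.3 rad (distance of objective_yellow from where it was at the start of the episode above 0.025 m or angle between objective_yellow's own z axis and vertical above 0.3 rad).
It fails at once if the red objective is moved more than 25 mm or tipped more than 0.3 rad (distance of objective_red from where it was at the start of the episode above 0.025 m or angle between objective_red's own z axis and vertical above 0.3 rad).
It also fails if it takes over 38 s, if anything falls off the work surface, if the arm or the gripper's body presses on something with over 40 N, if the wrist force passes 120 N, or if a joint passes its speed limit or range.

## Robot

A 6-joint arm with a two-finger parallel gripper is mounted at the origin on the work surface. World frame = base frame: x ahead of the robot, y to its left, z up, the work surface at z = 0. Lengths are in m, angles in rad, forces in N, time in s.
With the tool pointing down it reaches from about 0.4 to 0.825 m from the base axis. Payload 7 kg.
Tool frame: the origin (TCP) lies at the very end of the fingers, on their centre line; the grasp point (between the pads) lies 19 mm behind it (bot.pinch_z is the distance from the TCP to the grasp point, in m); z points along the fingers, y is the line along which they close (so a half turn about z gives the same grasp; the last joint's range is limited). The gripper opens to 88 mm and grips with 3 to 60 N. Pads are 19 mm wide; open, the fingers measure 130 mm over their backs; the gripper's body (78 mm by 193 mm) begins 47 mm behind the grasp point.
Start: joints at [1.472, 0.359, 0.012, 0, -1.224, -0.288], TCP at [0.255, 0.625, 0.227] pointing down, gripper open.
Joint ranges: [-3.07, 3.07], [-1.43, 2.12], [-1.02, 1.25], [-3.03, 1.67], [-3.05, -0], [-3.03, 3.03]. Speed limits (rad/s): [2.39, 2.39, 3.01, 3.14, 3.14, 3.14].

## Interface

Orientations are given as a unit quaternion [x, y, z, w].
In Python, from workcell import bot, viewer gives the robot as it stands.
- The arm moves only by the shell command python3 -m jog 'ROWS' [FORCE]. ROWS is JSON, a list of rows, each a list of 5 numbers: the opening, from 0 (shut) to 1 (fully open), then the shift along the world's x, y, z in cm, then the turn about the world's z in degrees. In form: [[grip, tx, ty, tz, roll], ...]. A call has 1 to 5 rows; each row shifts and turns the commanded pose from where the row before left it; what a row does not reach is not made up. A row lasts 1/12 s, in which the tool goes at most 41.7 mm and 7.16 degrees, less where a joint would pass 70% of its speed; a pose out of reach is approached as far as the arm can. A call with a gripper value outside its range is refused whole. The fingers move at their own pace and stop on an object; FORCE is the grip in N (left out, the last holds). Time passes only in rows, so rows that do not move let the fingers close. It gives the time, the measured TCP pose, the force, the opening and the grip force at its end, in the units of the state.
- bot.state(): the state, without advancing time (a new reading comes with each control period).
- viewer.camera(name): name is "scene" or "top" or "wrist"; returns a dict with "color" (480x640x3 uint8, red, green, blue), "range_z" (480x640 float32, m along the optical axis (not along the pixel's ray), 0 where there is no reading), "fov_y" (degrees; the focal length in pixels is half the picture's height over the tangent of half this angle, whatever the lens; pixels are square), "cx", "cy" (the principal point, pixels), "R" (3x3) and "t" (3): a world point X has camera coordinates R X + t. Camera axes: x right, y down, z forward; pixel columns grow to the right and rows downward; lengths in m; the calibration is good to about 2 mm. A picture is of the moment at which its call begins.
- bot.hand_in(): hands the job in; it is judged then, once.
The state is a dict: "clock": time; "joints": joint angles; "joint_vel": joint speeds; "joint_torque": joint torques, N m; "ee_pos": TCP position; "ee_rot": TCP orientation; "contact_force": force on the tool from outside, world axes, zero at the start; "ft_torque": the same for the moment, N m; "opening": finger opening in m; "grasp_force": force on a finger pad.
Only numpy, scipy, OpenCV 4.12 (cv2) and the standard library are available. Lean on these libraries where they do the work, as an engineer would, in place of code of your own. Each camera call takes 0.05 s, during which the arm holds its last target. There are 200 camera calls.

## Working session

There is one attempt and no reset: what is moved stays moved. The work goes in short steps, Python scripts to look and compute and a shell command to move; the robot and the scene stay as the last step left them, time stands still between calls to the robot, and variables do not carry over. Pictures are saved under pics/ and viewed, at most 10 in all, crops included, and the job is handed in when it is done.

```bash
ls; mkdir -p pics; cat > h.py <<'E'
import numpy as np, cv2, pickle
from workcell import bot, viewer
def snap(n,tag):
    c=viewer.camera(n); pickle.dump(c,open(f'pics/{tag}.pkl','wb'))
    cv2.imwrite(f'pics/{tag}.png',c['color'][:,:,::-1]); return c
def world(c):
    f=240/np.tan(np.radians(c['fov_y'])/2); v,u=np.mgrid[:480,:640]; z=c['range_z']
    P=np.stack([(u-c['cx'])/f*z,(v-c['cy'])/f*z,z],-1)
    return (P-np.array(c['t']))@np.array(c['R'])
E
python3 - <<'E'
from h import *
a=snap('scene','s0');b=snap('top','t0')
cv2.imwrite('pics/both0.png',cv2.resize(np.hstack([a['color'],b['color']])[:,:,::-1],(800,300),interpolation=cv2.INTER_AREA))
print(bot.state()); 
for c in(a,b): print(c['fov_y'],c['cx'],c['cy'],np.round(-np.array(c['R']).T@np.array(c['t']),3))
E
```

```text
pics
{'clock': 0.1, 'joints': array([ 1.47209928e+00,  3.59292714e-01,  1.11765490e-02, -3.41032611e-04,
       -1.22408853e+00, -2.88120822e-01]), 'joint_vel': array([-0.00017806, -0.0022756 ,  0.00192014,  0.00166347,  0.00015885,
        0.00091887]), 'joint_torque': array([-1.06831318e-03, -5.84161735e+01,  2.93746895e+01,  7.01548845e+00,
        1.00863082e-02, -6.04254046e-05]), 'ee_pos': array([0.25447632, 0.62473207, 0.22573644]), 'ee_rot': array([ 9.81343307e-01, -1.92262299e-01, -9.30155621e-05,  7.16191298e-04]), 'contact_force': array([ 0.09233745, -0.90340925, -0.50855276]), 'ft_torque': array([ 0.00181463,  0.01393566, -0.00587249]), 'grasp_force': 0.0, 'opening': 0.0876490940349091}
53.441100402106265 316.62727350004366 238.45082905228995 [ 1.022 -0.303  0.608]
54.67242262825358 317.4169921895648 240.02748920351672 [ 0.471 -0.005  0.998]
```

View pics/t0.png

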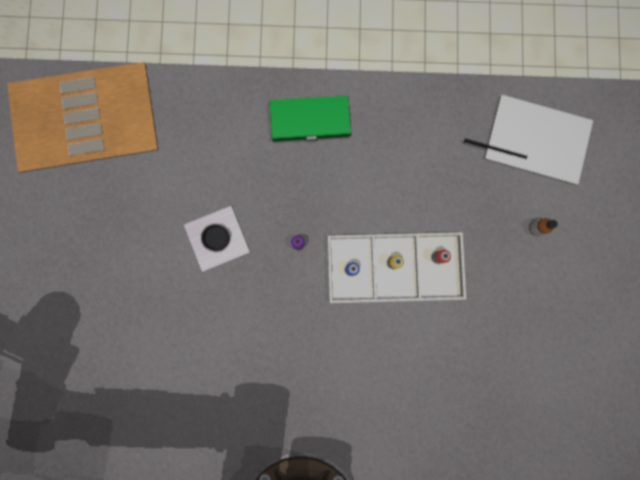

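View pics/s0.png

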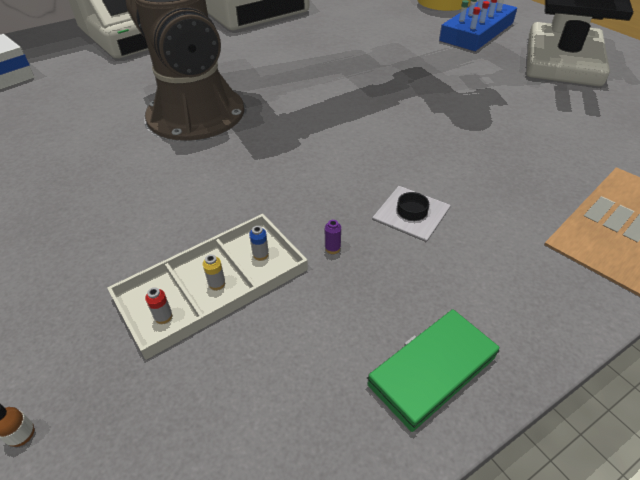

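Top view: blue at (352,269), yellow (396,261), red (443,256) in the tray; purple look-alike at (298,242) outside it; cup at (216,238) on its plate. Scene view: blue (259,242), yellow (214,272), red (158,305), purple (333,235), cup (413,206). Candidates for the target are blue (352,269) and purple (298,242); the blue one in the tray's end compartment fits the description. Next I check it in a crop and measure it.

```bash
cat > m.py <<'E'
from h import *
def L(n): return pickle.load(open(f'pics/{n}.pkl','rb'))
def circ(P):
    x,y=P[:,0],P[:,1]; s=np.linalg.lstsq(np.c_[2*x,2*y,np.ones(len(x))],x*x+y*y,rcond=None)[0]
    return s[0],s[1],np.sqrt(s[2]+s[0]**2+s[1]**2)
def meas(n,boxes):
    c=L(n);W=world(c);h=cv2.cvtColor(c['color'],cv2.COLOR_RGB2HSV)
    for k,(u0,u1,v0,v1) in boxes.items():
        P=W[v0:v1,u0:u1].reshape(-1,3); ok=c['range_z'][v0:v1,u0:u1].ravel()>0; P=P[ok]
        if k=='cup':
            V=h[v0:v1,u0:u1,2].ravel()[ok]; Q=P[V<60]
            hi=Q[Q[:,2]>.023]; lo=Q[Q[:,2]<.015]
            print(n,k,'rim z',np.round(np.percentile(hi[:,2],[50,95]),4),'rim mid',np.round((hi.min(0)+hi.max(0))/2,4),'ext',np.round(np.ptp(hi,axis=0),4),'floor',len(lo),np.round(np.median(lo,0),4) if len(lo) else '')
            Q=P[V>120]; print('   plate z',np.round(np.median(Q[:,2]),4),'mid',np.round((Q.min(0)+Q.max(0))/2,4))
        else:
            Q=P[P[:,2]>.030]; B=P[(P[:,2]>.032)&(P[:,2]<.05)]
            print(n,k,len(Q),'top',np.round(np.percentile(Q[:,2],[50,98]),4),'mean',np.round(Q.mean(0),4),'barrel fit',np.round(circ(B),4) if len(B)>20 else '', 'top pts',np.round(Q[Q[:,2]>np.percentile(Q[:,2],98)-.004].mean(0),4))
E
python3 - <<'E'
from m import *
meas('t0',dict(blue=(335,370,250,290),yellow=(380,412,242,280),red=(426,460,240,275),purple=(283,313,226,258),cup=(180,252,203,274)))
meas('s0',dict(blue=(245,275,220,262),yellow=(200,228,250,292),red=(143,175,284,326),purple=(320,346,215,256),cup=(370,452,184,240)))
a,b=L('t0'),L('s0')
f=lambda i,u,v:cv2.resize(i['color'][v:v+80,u:u+110,::-1],(440,320),interpolation=cv2.INTER_CUBIC)
cv2.imwrite('pics/crop1.png',cv2.resize(np.hstack([f(a,285,220),f(b,240,200)]),(800,290)))
E
```

```text
t0 blue 164 top [0.0643 0.0719] mean [ 0.4998 -0.0907  0.0632] barrel fit  top pts [ 0.5013 -0.0915  0.0699]
t0 yellow 181 top [0.0631 0.0721] mean [ 0.5167 -0.1787  0.0612] barrel fit [ 0.5176 -0.1814  0.0139] top pts [ 0.5173 -0.1816  0.0702]
t0 red 198 top [0.0628 0.0722] mean [ 0.5306 -0.273   0.0598] barrel fit [ 0.5315 -0.277   0.0138] top pts [ 0.5317 -0.2757  0.0701]
t0 purple 158 top [0.0596 0.0672] mean [0.5513 0.0209 0.0588] barrel fit  top pts [0.5519 0.0216 0.065 ]
t0 cup rim z [0.0292 0.0323] rim mid [0.56   0.194  0.0282] ext [0.0503 0.055  0.0102] floor 380 [0.5597 0.1979 0.0122]
   plate z 0.0078 mid [0.5598 0.1988 0.0144]
s0 blue 371 top [0.0562 0.0688] mean [ 0.5103 -0.0932  0.0533] barrel fit [ 0.5033 -0.0905  0.0136] top pts [ 0.5043 -0.0906  0.0673]
s0 yellow 418 top [0.0572 0.0687] mean [ 0.5275 -0.1816  0.0539] barrel fit [ 0.5207 -0.18    0.0134] top pts [ 0.5212 -0.1803  0.0674]
s0 red 496 top [0.057  0.0688] mean [ 0.5415 -0.2758  0.0537] barrel fit [ 0.5347 -0.2754  0.0133] top pts [ 0.5351 -0.2753  0.0674]
s0 purple 321 top [0.0531 0.0638] mean [0.5619 0.0187 0.0504] barrel fit [0.5566 0.0226 0.0128] top pts [0.5568 0.0223 0.0626]
s0 cup rim z [0.0272 0.0297] rim mid [0.5635 0.1967 0.0267] ext [0.0555 0.0577 0.0074] floor 315 [0.5585 0.2019 0.0109]
   plate z 0.0019 mid [0.5518 0.2058 0.0133]
```

View pics/crop1.png

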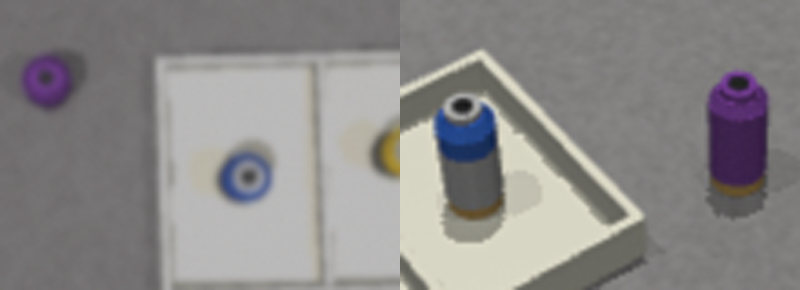

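The crop shows a grey barrel with a blue band standing in the tray (left view (245,178)). The purple one is all purple and stands outside the tray, so the blue is the target. Heights fit the text: tops at about 0.067, cup floor 0.011 and rim 0.028. I estimate blue at (0.502,-0.091) and the cup at (0.561,0.198). I'll go above blue and turn the closing line along x, away from yellow.

```bash
python3 -m jog '[[1,1.24,-3.58,0,-3.4],[1,1.24,-3.58,0,-3.4],[1,1.24,-3.58,0,-3.4],[1,1.24,-3.58,0,-3.4],[1,1.24,-3.58,0,-3.4]]' 20; python3 -m jog '[[1,1.24,-3.58,0,-3.4],[1,1.24,-3.58,0,-3.4],[1,1.24,-3.58,0,-3.4],[1,1.24,-3.58,0,-3.4],[1,1.24,-3.58,0,-3.4]]'
```

```text
clock: 0.52
ee_pos: [0.3167, 0.4441, 0.2261]
ee_rot: [0.942, -0.336, -0.0, 0.0]
contact_force: [0.1, 0.8, 0.3]
opening: 0.0877
grasp_force: 0.0
clock: 0.93
ee_pos: [0.3786, 0.2651, 0.2265]
ee_rot: [0.882, -0.472, -0.0, 0.0]
contact_force: [0.6, -0.0, 0.7]
opening: 0.0878
grasp_force: 0.0
```

```bash
python3 -m jog '[[1,1.24,-3.58,0,-3.4],[1,1.24,-3.58,0,-3.4],[1,1.24,-3.58,0,-3.4],[1,1.24,-3.58,0,-3.4],[1,1.24,-3.58,0,-3.4]]'; python3 -m jog '[[1,1.24,-3.58,0,-3.4],[1,1.24,-3.58,0,-3.4],[1,1.24,-3.58,0,-3.4],[1,1.24,-3.58,0,-3.4],[1,1.24,-3.58,0,-3.4]]'; python3 -m jog '[[1,0,0,0,0],[1,0,0,0,0]]'
python3 - <<'E'
from h import *
c=snap('wrist','w1'); print(np.round(-np.array(c['R']).T@np.array(c['t']),3),np.round(c['R'],2).tolist(),bot.state()['joints'])
E
```

```text
clock: 1.35
ee_pos: [0.4406, 0.0863, 0.2266]
ee_rot: [0.802, -0.597, -0.0, -0.0]
contact_force: [1.4, 0.7, -0.8]
opening: 0.0877
grasp_force: 0.0
clock: 1.77
ee_pos: [0.5027, -0.0929, 0.2265]
ee_rot: [-0.705, 0.709, 0.0, 0.0]
contact_force: [1.1, 1.5, -0.3]
opening: 0.0876
grasp_force: 0.0
clock: 1.93
ee_pos: [0.5024, -0.0929, 0.2257]
ee_rot: [-0.705, 0.71, 0.001, -0.001]
contact_force: [-0.1, 0.5, -0.1]
opening: 0.0876
grasp_force: 0.0
[ 0.501 -0.178  0.384] [[-1.0, 0.01, 0.0], [0.01, 0.95, 0.31], [0.0, 0.31, -0.95]] [ 2.04194635e-01  8.77399400e-02 -3.44207962e-01 -3.35026165e-04
 -1.14015661e+00 -2.09004442e-01]
```

View pics/w1.png

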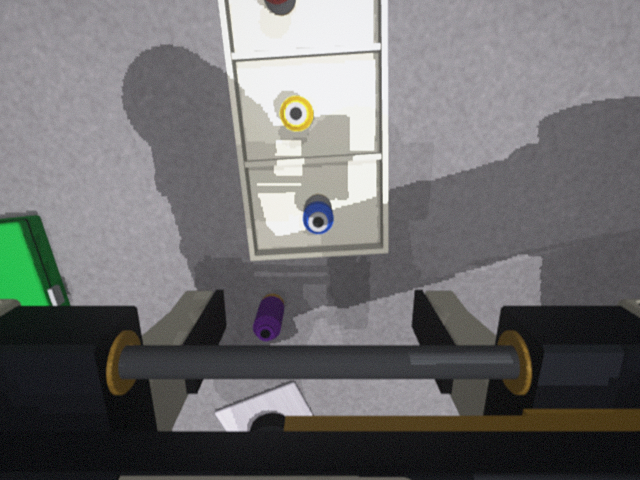

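Wrist view: blue at (318,218) alone in its compartment, yellow at (296,114), purple at (268,318), and the fingers span the lower part of the picture. I'll measure from here too.

```bash
python3 - <<'E'
from m import *
meas('w1',dict(blue=(295,342,190,242),yellow=(272,322,88,138),purple=(250,290,290,344)))
# ray triangulation of nose centre: top, scene, wrist (white ring with dark centre)
c=L('w1');W=world(c)
B=W[245:260,250:385].reshape(-1,3); print('wall',np.round(np.percentile(B[:,2],[50,95]),4))
h=cv2.cvtColor(c['color'],cv2.COLOR_RGB2HSV); m=(h[:,:,0]>100)&(h[:,:,0]<130)&(h[:,:,1]>120); m[:190]=0;m[242:]=0;m[:,:295]=0;m[:,342:]=0
P=W[m]; P=P[P[:,2]>.03]; print(len(P),P.min(0),P.max(0),circ(P[(P[:,2]<.055)]))
E
```

```text
w1 blue 903 top [0.0615 0.0681] mean [ 0.5022 -0.096   0.0597] barrel fit [ 0.5023 -0.0925  0.0139] top pts [ 0.5023 -0.0929  0.067 ]
w1 yellow 963 top [0.0628 0.0685] mean [ 0.5189 -0.182   0.063 ] barrel fit  top pts [ 0.5192 -0.182   0.0673]
w1 purple 836 top [0.0545 0.0632] mean [0.5529 0.0148 0.0523] barrel fit [0.5545 0.0206 0.0137] top pts [0.5541 0.02   0.062 ]
wall [0.0175 0.0259]
424 [ 0.48932361 -0.17780765  0.04964201] [ 0.5144419  -0.07877321  0.38412215] (np.float64(0.5022364508995687), np.float64(-0.09234520543372438), np.float64(0.014056197875650921))
```

Three views agree: blue at (0.502,-0.0925), barrel radius 14 mm, top at 0.067, walls at about 0.025. The TCP is already above it, so I descend to z about 0.032.

```bash
python3 -m jog '[[1,0,0,-3.5,0],[1,0,0,-3.5,0],[1,0,0,-3.5,0],[1,0,0,-3,0],[1,0,0,-2.5,0]]'; python3 -m jog '[[1,0,0,-2,0],[1,0,0,-1.4,0],[1,0,0,0,0]]'
```

```text
clock: 2.4
ee_pos: [0.5014, -0.0895, 0.0647]
ee_rot: [-0.707, 0.707, 0.0, -0.0]
contact_force: [0.8, 0.8, -0.0]
opening: 0.0875
grasp_force: 0.0
clock: 2.65
ee_pos: [0.5004, -0.0898, 0.03]
ee_rot: [-0.707, 0.707, 0.002, -0.002]
contact_force: [-1.0, 0.1, 0.0]
opening: 0.0875
grasp_force: 0.0
```

```bash
python3 -m jog '[[1,0.2,-0.25,0.2,0],[1,0,0,0,0]]'; python3 -m jog '[[0,0,0,0,0],[0,0,0,0,0],[0,0,0,0,0],[0,0,0,0,0],[0,0,0,0,0]]' 20; python3 -m jog '[[0,0,0,0,0],[0,0,0,0,0],[0,0,0,0,0],[0,0,0,0,0],[0,0,0,0,0]]'
```

```text
clock: 2.82
ee_pos: [0.5059, -0.0928, 0.036]
ee_rot: [-0.707, 0.707, -0.001, 0.001]
contact_force: [-0.0, -0.3, 0.6]
opening: 0.0878
grasp_force: 0.0
clock: 3.23
ee_pos: [0.5048, -0.0934, 0.0349]
ee_rot: [-0.706, 0.708, -0.0, 0.0]
contact_force: [-0.3, -0.4, -0.4]
opening: 0.0598
grasp_force: 0.0
clock: 3.65
ee_pos: [0.5044, -0.0935, 0.0345]
ee_rot: [-0.706, 0.708, 0.0, -0.0]
contact_force: [-0.5, -0.2, -1.0]
opening: 0.0279
grasp_force: 19.9
```

Gripped at an opening of 27.9 mm with 20 N, which fits the barrel. Now I lift straight up.

```bash
python3 -m jog '[[0,0,0,0.5,0],[0,0,0,1.5,0],[0,0,0,2.5,0],[0,0,0,2.5,0],[0,0,0,2,0]]' 25;  python3 -m jog '[[0,0,0,1,0],[0,0,0,0,0],[0,0,0,0,0]]'
python3 - <<'E'
from h import *
b=snap('scene','s1');c=snap('wrist','w2')
cv2.imwrite('pics/v1.png',np.hstack([b['color'][130:350,100:460],c['color'][100:320,140:500]])[:,:,::-1])
E
```

```text
clock: 4.07
ee_pos: [0.5048, -0.0934, 0.1264]
ee_rot: [-0.706, 0.708, -0.0, 0.0]
contact_force: [1.1, -0.4, -0.9]
opening: 0.0272
grasp_force: 24.9
clock: 4.32
ee_pos: [0.5044, -0.0933, 0.1343]
ee_rot: [-0.706, 0.708, 0.0, 0.0]
contact_force: [-0.2, -0.3, -1.0]
opening: 0.0275
grasp_force: 24.9
```

View pics/v1.png

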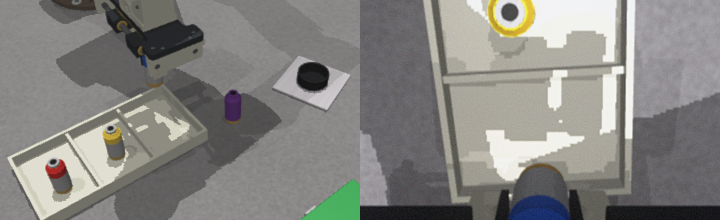

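Left: the blue is lifted upright, with yellow and red undisturbed in the tray. Right: the empty compartment and the blue in the fingers (its foot end visible at about (540,170)). Now I refine the cup centre from both views and carry the objective across.

```bash
python3 - <<'E'
from m import *
for n,(u0,u1,v0,v1) in dict(t0=(195,238,218,258),s0=(390,436,186,226)).items():
    c=L(n); f=240/np.tan(np.radians(c['fov_y'])/2); R=np.array(c['R']); o=-R.T@np.array(c['t'])
    m=np.zeros((480,640),np.uint8); m[v0:v1,u0:u1]=(c['color'][v0:v1,u0:u1].max(2)<75)
    ct=max(cv2.findContours(m,0,1)[0],key=cv2.contourArea)[:,0,:].astype(float)
    W=world(c)
    d=np.c_[(ct[:,0]-c['cx'])/f,(ct[:,1]-c['cy'])/f,np.ones(len(ct))]@R
    P=o+d*((.028-o[2])/d[:,2])[:,None]
    print(n,'all contour',np.round(circ(P),4))
    X=W[v0:v1,u0:u1].reshape(-1,3); k=(m[v0:v1,u0:u1].ravel()>0)&(X[:,2]>.024)
    print('  rim pts fit',np.round(circ(X[k]),4),np.round(np.median(X[k,2]),4))
E
python3 -m jog '[[0,0.57,2.9,0,0],[0,0.57,2.9,0,0],[0,0.57,2.9,0,0],[0,0.57,2.9,0,0],[0,0.57,2.9,0,0]]'; python3 -m jog '[[0,0.57,2.9,0,0],[0,0.57,2.9,0,0],[0,0.57,2.9,0,0],[0,0.57,2.9,0,0],[0,0.57,2.9,0,0]]'; python3 -m jog '[[0,0,0,0,0],[0,0,0,0,0]]'
```

```text
t0 all contour [0.5595 0.194  0.0271]
  rim pts fit [0.5374 0.1487 0.0577] 0.0295
s0 all contour [0.57   0.1894 0.0342]
  rim pts fit [ 0.775  -0.0287  0.3098] 0.0276
clock: 4.83
ee_pos: [0.5324, 0.0526, 0.1329]
ee_rot: [-0.706, 0.708, 0.001, -0.001]
contact_force: [0.7, 0.3, -0.9]
opening: 0.0272
grasp_force: 24.9
clock: 5.25
ee_pos: [0.5609, 0.1976, 0.1326]
ee_rot: [-0.706, 0.708, 0.0, -0.001]
contact_force: [0.7, 0.4, -1.7]
opening: 0.0272
grasp_force: 24.9
clock: 5.42
ee_pos: [0.5609, 0.1977, 0.1323]
ee_rot: [-0.707, 0.707, 0.0, -0.002]
contact_force: [-1.0, -0.6, -1.5]
opening: 0.0274
grasp_force: 24.9
```

```bash
python3 -m jog '[[0,0,-0.15,-2,0],[0,0,0,-2,0],[0,0,0,-1,0],[0,0,0,0,0],[0,0,0,0,0]]'
python3 - <<'E'
from h import *
b=snap('scene','s2');c=snap('wrist','w3');snap('top','t2')
f=lambda i,s:cv2.resize(i,s,interpolation=cv2.INTER_CUBIC)
cv2.imwrite('pics/v2.png',np.hstack([f(b['color'][140:260,350:480],(433,400)),f(c['color'][150:450,180:460],(367,400))])[:,:,::-1])
E
```

```text
clock: 5.83
ee_pos: [0.5613, 0.1942, 0.0839]
ee_rot: [-0.706, 0.708, 0.0, -0.001]
contact_force: [-0.4, -0.6, -1.9]
opening: 0.0272
grasp_force: 24.9
```

View pics/v2.png

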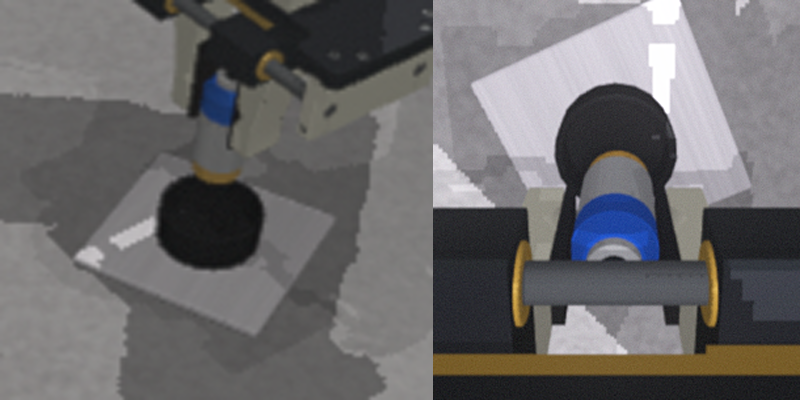

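Left (scene): the blue hangs upright above the cup, foot edge at (215,175), cup rim at about (210,200). Right (wrist): cup at (616,140) on its plate, barrel axis centred at about (615,190). I'll measure rim against barrel from the wrist and scene depth.

```bash
python3 - <<'E'
from m import *
from scipy.optimize import least_squares
c=L('w3');W=world(c);V=c['color'].max(2).astype(int)
sub=(slice(150,320),slice(230,400))
P=W[sub].reshape(-1,3);v=V[sub].ravel()
k=(v<80)&(P[:,2]>.025)&(P[:,2]<.033)&(abs(P[:,0]-.56)<.035)&(P[:,1]>.14)&(P[:,1]<.23)
Q=P[k];print('rim',len(Q),Q.min(0),Q.max(0))
# outer edge: min y per x bin
xs=np.arange(.535,.588,.004);E=[]
for x in xs:
    q=Q[abs(Q[:,0]-x)<.002]
    if len(q): E.append([x,q[:,1].min(),q[:,1].max()])
E=np.array(E);print(np.round(E,4).tolist())
r=least_squares(lambda p:np.hypot(E[:,0]-p[0],E[:,1]-p[1])-.029,[.56,.196],loss='soft_l1',f_scale=.001);print('rim centre',r.x,np.abs(r.fun).max())
lo=P[(P[:,2]<.015)&(v<80)];print('floor?',len(lo),lo.mean(0) if len(lo) else '')
# barrel
k=(P[:,2]>.052)&(P[:,2]<.09)&(abs(P[:,0]-.56)<.016)&(P[:,1]<.215)&(P[:,1]>.17)
B=P[k]
for a in(.058,.066,.074,.082):
    q=B[abs(B[:,2]-a)<.004]
    if len(q)>15: print(a,len(q),np.round(least_squares(lambda p:np.hypot(q[:,0]-p[0],q[:,1]-p[1])-.014,[.56,.194]).x,4))
print('lowest foot',np.sort(B[:,2])[:5])
c=L('s2');W=world(c);C=c['color'].astype(int);h=cv2.cvtColor(c['color'],cv2.COLOR_RGB2HSV)
m=np.zeros((480,640),bool);m[182:198,405:425]=1
m&=(h[:,:,0]<25)&(h[:,:,1]>110)&(h[:,:,2]>60);q=W[m];print('foot scene',len(q),np.round(np.percentile(q[:,2],[2,50,98]),4))
E
```

```text
rim 1269 [0.53303663 0.16634828 0.02501302] [0.58921991 0.2169137  0.03009473]
[[0.535, 0.1798, 0.2094], [0.539, 0.1757, 0.2115], [0.543, 0.1717, 0.2158], [0.547, 0.1697, 0.1761], [0.551, 0.168, 0.1731], [0.555, 0.1673, 0.1718], [0.559, 0.1666, 0.1709], [0.563, 0.1663, 0.1709], [0.567, 0.1671, 0.1714], [0.571, 0.1678, 0.1731], [0.575, 0.1698, 0.1759], [0.579, 0.172, 0.2169], [0.583, 0.1752, 0.2111], [0.587, 0.1809, 0.2091]]
rim centre [0.56096552 0.19504655] 0.001104538765423553
floor? 2953 [0.56123319 0.19238883 0.01034712]
0.058 148 [0.5603 0.1969]
0.066 233 [0.5605 0.1959]
0.074 334 [0.5606 0.1958]
0.082 393 [0.5605 0.1957]
lowest foot [0.0551602  0.05517115 0.05518132 0.05524093 0.05530458]
foot scene 36 [0.0464 0.0588 0.0619]
```

The barrel axis (0.5605,0.196) and cup centre (0.561,0.195) agree within 1 mm. The underside is at about 0.0545 and the floor at 0.0103, so I go down about 44 mm, slowly at the end.

```bash
python3 -m jog '[[0,0,0,-1.5,0],[0,0,0,-1.2,0],[0,0,0,-0.8,0],[0,0,0,-0.4,0],[0,0,0,0,0]]'; python3 -m jog '[[0,0,0,0,0],[0,0,0,0,0]]'
```

```text
clock: 6.4
ee_pos: [0.5615, 0.1949, 0.0452]
ee_rot: [-0.706, 0.708, 0.0, -0.0]
contact_force: [-0.4, -0.3, -0.9]
opening: 0.0277
grasp_force: 24.9
clock: 6.57
ee_pos: [0.5622, 0.1954, 0.0463]
ee_rot: [-0.706, 0.708, -0.0, 0.001]
contact_force: [0.7, 0.6, -0.9]
opening: 0.0275
grasp_force: 24.9
```

```bash
python3 -m jog '[[0,0,0,-0.3,0],[0,0,0,-0.15,0],[0,0,0,0,0]]'; python3 -m jog '[[0,0,0,-0.1,0],[0,0,0,0,0]]'
```

```text
clock: 6.82
ee_pos: [0.5615, 0.195, 0.0409]
ee_rot: [-0.706, 0.708, 0.0, -0.0]
contact_force: [0.6, -0.6, -1.0]
opening: 0.0273
grasp_force: 24.9
clock: 6.98
ee_pos: [0.5616, 0.1951, 0.04]
ee_rot: [-0.706, 0.708, 0.0, -0.0]
contact_force: [0.5, -0.5, -1.5]
opening: 0.0278
grasp_force: 24.9
```

```bash
python3 -m jog '[[0,0,0,-0.1,0],[0,0,0,0,0]]'; python3 -m jog '[[0,0,0,-0.1,0],[0,0,0,0,0],[0,0,0,0,0]]'
```

```text
clock: 7.15
ee_pos: [0.5618, 0.1952, 0.0394]
ee_rot: [-0.706, 0.708, -0.0, 0.0]
contact_force: [-1.2, -0.3, 1.5]
opening: 0.0275
grasp_force: 24.9
clock: 7.4
ee_pos: [0.5618, 0.1952, 0.0393]
ee_rot: [-0.706, 0.708, -0.0, 0.0]
contact_force: [-4.0, -0.4, 11.1]
opening: 0.0276
grasp_force: 25.0
```

The foot is on the floor: z 0.0393 as predicted, force up to 11 N. I ease back slightly, then let go.

```bash
python3 -m jog '[[0,0,0,0.07,0],[0,0,0,0,0],[0,0,0,0,0]]' 10; python3 -m jog '[[0.5,0,0,0,0],[0.5,0,0,0,0],[0.6,0,0,0,0],[0.8,0,0,0,0],[0.8,0,0,0,0]]'; python3 -m jog '[[1,0,0,0,0],[1,0,0,0,0],[1,0,0,0,0],[1,0,0,0,0],[1,0,0,0,0]]'
```

```text
clock: 7.65
ee_pos: [0.5618, 0.1952, 0.0392]
ee_rot: [-0.706, 0.708, -0.0, 0.0]
contact_force: [-3.1, 0.1, 5.7]
opening: 0.0277
grasp_force: 10.0
clock: 8.07
ee_pos: [0.5617, 0.1951, 0.0386]
ee_rot: [-0.706, 0.708, 0.0, -0.0]
contact_force: [-0.0, -0.5, -0.1]
opening: 0.0555
grasp_force: 0.0
clock: 8.48
ee_pos: [0.5617, 0.1951, 0.0388]
ee_rot: [-0.706, 0.708, -0.0, -0.0]
contact_force: [0.3, -1.1, 0.3]
opening: 0.0861
grasp_force: 0.0
```

```bash
python3 -m jog '[[1,0,0,1.5,0],[1,0,0,3,0],[1,0,0,3.5,0],[1,0,0,3.5,0],[1,0,0,3,0]]'; python3 -m jog '[[1,-2,-1,2,0],[1,-3,-2,0,0],[1,-3,-2,0,0],[1,0,0,0,0],[1,0,0,0,0]]'
python3 - <<'E'
from m import *
b=snap('scene','s3');snap('top','t3');snap('wrist','w4')
W=world(b)[150:230,385:440].reshape(-1,3)
Q=W[(W[:,2]>.035)&(W[:,2]<.09)]
for a in(.036,.042,.048,.054): 
    q=Q[abs(Q[:,2]-a)<.003]; print(a,len(q),np.round(circ(q),4))
print('top',np.percentile(Q[:,2],98))
meas('s3',dict(yellow=(200,228,250,292),red=(143,175,284,326)))
f=lambda i,s:cv2.resize(i,s,interpolation=cv2.INTER_CUBIC)
cv2.imwrite('pics/v3.png',np.hstack([f(b['color'][140:260,350:480],(390,360)),f(b['color'][180:360,100:310],(410,360))])[:,:,::-1])
E
```

```text
clock: 8.9
ee_pos: [0.5618, 0.1951, 0.1863]
ee_rot: [-0.706, 0.708, -0.0, 0.001]
contact_force: [1.3, 0.5, 0.7]
opening: 0.0877
grasp_force: 0.0
clock: 9.32
ee_pos: [0.4805, 0.1443, 0.2047]
ee_rot: [-0.706, 0.708, -0.0, 0.001]
contact_force: [-0.1, -0.1, 0.7]
opening: 0.0875
grasp_force: 0.0
0.036 27 [0.5618 0.1978 0.0133]
0.042 36 [0.5633 0.1961 0.0118]
0.048 42 [0.562  0.1971 0.0128]
0.054 43 [0.562  0.1975 0.0129]
top 0.07372994851862603
s3 yellow 422 top [0.0571 0.0687] mean [ 0.5276 -0.1817  0.0537] barrel fit [ 0.5204 -0.1798  0.0136] top pts [ 0.521  -0.1801  0.0674]
s3 red 493 top [0.0573 0.0689] mean [ 0.5415 -0.2758  0.0539] barrel fit [ 0.5343 -0.2753  0.0136] top pts [ 0.5349 -0.2752  0.0675]
```

View pics/v3.png

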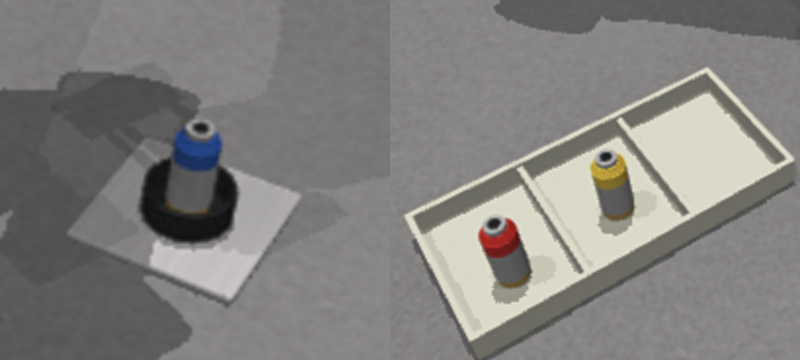

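The blue stands upright in the cup ((197,170) in the left crop; axis constant with height, top 0.0737 against 0.072 expected plus this view's roughly 1.7 mm bias). Yellow and red have not moved (right crop), and the gripper is clear.

```bash
python3 -c "
from workcell import bot
print(bot.hand_in())"
```

```text
the job is handed in; nothing more can be done
None
```

I stood the blue objective upright on the cup floor, about 2 mm from the centre by the last camera measurement, and released it; yellow and red are where they started, and the job was handed in at about 9.5 s (the hand-in returned no verdict).

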